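# Pop both touch-latch doors of a cabinet ajar

### The job

The new wall cabinet lies on its back on the bench with both light-blue doors shut. With your fingertips, press each door gently over its touch latch, at the near corner beside the seam between the doors, until the catch lets go, then back off so that its spring lifts it: leave both doors standing ajar on their springs, ready for setting the hinges. Only press: do not lift or pull the doors further open, and leave everything on the bench and in the pigeonholes where it is.

Things in the scene. Friction and masses are not known exactly. Their poses are not given: they have to be found in the camera images.
- cabinet: White wall cabinet lying on its back on a felt mat, fixed. Origin on the bench under the middle of the seam between its doors; z up, x along the seam away from the robot, y left. 320 mm along x; y from -200 to 322 mm. Shut doors' upper faces 177 mm above the bench, 3 mm seam. Left of the left door two open pigeonholes, 100 x 136 mm, 142 mm deep. Latches inside, either side of the seam's near end.
- door_left (a joint): Angle of the left door, rad: 0 shut and latched, flush with the other; grows as it opens; -0.022 pressed in to its stop (3.8 mm at the latch). Once the latch has let go and the finger backs off, the spring lifts it in about a second to rest ajar at 0.14 to 0.20 (free edge about 30 mm up). Push-push: pressing an ajar door right down latches it shut again.
- door_right (a joint): Angle of the right door, rad: 0 shut and latched, flush with the other; grows as it opens; -0.022 pressed in to its stop (3.8 mm at the latch). Once the latch has let go and the finger backs off, the spring lifts it in about a second to rest ajar at 0.14 to 0.20 (free edge about 30 mm up). Push-push: pressing an ajar door right down latches it shut again.
- door_left_press (a point): Point on the upper face of the left door right over its touch latch: 33 mm from the door's near short edge, 20 mm from its free edge at the seam; rides with the door. z out of the door (up when shut), x along the seam away from the robot. Push straight down here: about 5 N on the way to the stop (more nearer the hinge), then it stands hard. Latch lets go when pushed 3 mm past flush and let up.
- door_right_press (a point): Point on the upper face of the right door right over its touch latch: 33 mm from the door's near short edge, 20 mm from its free edge at the seam; rides with the door. z out of the door (up when shut), x along the seam away from the robot. Push straight down here: about 5 N on the way to the stop (more nearer the hinge), then it stands hard. Latch lets go when pushed 3 mm past flush and let up.
- door_left_hinge (a point): Middle of the left door's hinge edge, its long outer edge beside the pigeonholes, at the door's upper face; axes as the press point's. The door is light blue, 197 mm wide from this edge to the seam, 317 mm along the seam, 16 mm thick.
- door_right_hinge (a point): Middle of the right door's hinge edge, its long outer edge on the right, at the door's upper face; axes as the press point's. The door is light blue, 197 mm wide from this edge to the seam, 317 mm along the seam, 16 mm thick.
- screw_jar_mid (a point): Middle of the clear screw jar with a red cap, 60 mm in diameter and 75 mm tall, standing in the far pigeonhole. Leave it where it is.
- hinge_box_mid (a point): Middle of the cardboard hinge box, 90 x 65 x 60 mm tall, in the near pigeonhole. Leave it where it is.
- glue_mid (a point): Middle of the white glue bottle with an orange cap, 64 mm in diameter and 170 mm tall, standing on the bench to the right of the cabinet. Leave it where it is.
- screwdriver_mid (a point): In the yellow handle, 26 mm in diameter, of the 200 mm screwdriver that lies on the bench to the right of the cabinet, its blade pointing away from the robot. Leave it where it is.
- tape_measure_mid (a point): Middle of the yellow and black tape measure, 72 x 36 x 66 mm tall, on the bench to the right of the cabinet. Leave it where it is.
- sanding_block_mid (a point): Middle of the cork sanding block, 112 x 67 x 32 mm tall, on the bench to the left of the cabinet. Leave it where it is.
- pencil_mug_mid (a point): Middle of the blue mug of pencils, 76 mm in diameter (handle besides), pencils up to 165 mm high, on the bench to the left of the cabinet. Leave it where it is.

How it is judged:
By the outcome, as a careful person would: the job done as asked, in the order asked, and still so for the second after the job is handed in, with the robot touching nothing.
It also fails if it takes over 35 s, if anything falls off the work surface, if the arm or the gripper's body presses on something with over 40 N, if the wrist force passes 120 N, or if a joint passes its speed limit or range.

### The arm

A 6-joint arm with a two-finger parallel gripper is mounted at the origin on the work surface. World frame = base frame: x ahead of the robot, y to its left, z up, the work surface at z = 0. Lengths are in m, angles in degrees, forces in N, time in s.
With the tool pointing down it reaches from about 0.325 to 0.775 m from the base axis. Payload 5.5 kg.
Tool frame: the origin (TCP) lies at the centre of the arm's flange, where the gripper is bolted on; the fingertips stand 182 mm ahead of it and the grasp point (between the pads) lies 163 mm ahead of it; z points along the fingers, y is the direction in which the jaws open and shut (so a half turn about z gives the same grasp; the last joint's range is limited). The gripper opens to 88 mm and grips with 3 to 60 N. Pads are 20 mm wide; open, the fingers measure 115 mm over their backs; the gripper's body (75 mm by 178 mm) begins 61 mm behind the grasp point.
Start: joints at [-71.373, 5.22, 70.514, -0, 104.267, -3.249], TCP at [0.224, -0.557, 0.405] pointing down, gripper open.
Joint ranges: [-164.24, 164.24], [-49.07, 125.15], [9.68, 141.18], [-86.29, 266.29], [3.28, 154.24], [-151.56, 151.56]. Speed limits (degrees/s): [147.25, 147.25, 172.46, 180, 180, 180].

### API

Orientations are given as [roll, pitch, yaw] about the fixed x, y, z axes, in that order (R = Rz(yaw) Ry(pitch) Rx(roll)).
In Python, from station import r gives the robot as it stands. The module is installed in compiled form; this text tells all that it offers. Calls block until the motion is done:
- r.reach(position, orientation): joint-space move of the TCP to a pose.
- r.servo_line(position, rotation=None, speed=0.15): straight line of the TCP; rotation=None keeps the orientation; speed is the mean speed in m/s.
- r.move_joints(angles): joint-space move.
- r.let_go() and r.grab(squeeze=None): open the fingers fully, or close them until they stop; squeeze is the grip in N (None keeps the last).
- r.wait(seconds).
- r.inverse_kinematics(position, orientation): joint angles nearest the present ones, or None.
- r.sense(): the state.
- r.snapshot(name): name is "scene" or "top"; returns a dict with "frame" (480x640x3 uint8, red, green, blue), "fx", "fy", "cx", "cy" (pixels), "R" (3x3) and "t" (3): a world point X has camera coordinates R X + t. Camera axes: x right, y down, z forward; pixel columns grow to the right and rows downward; lengths in m; the calibration is good to about 2 mm. A picture is of the moment at which its call begins. There is no depth.
A pose or a line that the arm cannot do raises r.IKError and nothing moves.
- r.hand_in(): hands the job in, once; it reports no verdict.
The state is a dict: "clock": time; "joints": joint angles; "joint_vel": joint speeds; "joint_torque": joint torques, N m; "tcp_pos": TCP position; "orientation": TCP orientation; "contact_force": force on the tool from outside, world axes, zero at the start; "torque": the same for the moment, N m; "opening": finger opening in m.
Only numpy, scipy, OpenCV 4.12 (cv2) and the standard library are available. Lean on these libraries where they do the work, as an engineer would, in place of code of your own. Each camera call takes 0.05 s, during which the arm holds its last target.

## Working session

There is one attempt and no reset: what is moved stays moved. The work goes in short steps, each a Python script; the robot and the scene stay as the last script left them, time stands still between calls to the robot, and variables do not carry over. Pictures are saved under pics/ and viewed, and the job is handed in when it is done.

```bash
mkdir -p pics; python3 - <<'E'
from station import r
import cv2,numpy as np
for n in ("scene","top"):
    s=r.snapshot(n); cv2.imwrite(f"pics/{n}0.png",s["frame"][:,:,::-1])
    np.savez(n+"0.npz",**s)
    print(n,s["fx"],s["cx"],s["cy"],np.round(s["R"],3).tolist(),np.round(s["t"],3), np.round(-s["R"].T@s["t"],3))
print(r.sense())
E
```

```text
scene 447.67246017233003 325.423529330166 242.76420723771483 [[-0.694, 0.72, -0.011], [0.448, 0.42, -0.789], [-0.564, -0.553, -0.614]] [ 0.312 -0.176  1.382] [1.074 0.613 0.713]
top 604.8076354274244 314.55489400220824 233.6701828742909 [[0.017, -1.0, 0.021], [-0.992, -0.02, -0.122], [0.122, -0.019, -0.992]] [0.045 0.558 1.391] [0.383 0.082 1.447]
{'clock': 0.1, 'joints': array([-7.13725996e+01,  5.25872284e+00,  7.05742779e+01, -7.08072953e-04,
        1.04266979e+02, -3.24808620e+00]), 'joint_vel': array([ 0.05572204, -0.07524466, -0.02453054,  0.07418634,  0.03388465,
       -0.01694894]), 'joint_torque': array([ 9.75244911e-04, -4.47855270e+01, -4.07573462e+01,  6.99275080e-02,
        2.83331692e-02, -1.06141429e-04]), 'tcp_pos': array([ 0.22357331, -0.55684604,  0.40362735]), 'orientation': array([-1.79900142e+02, -4.97934758e-03,  2.18753083e+01]), 'contact_force': array([-0.28084999,  0.82326831,  0.07405254]), 'torque': array([-0.00338832, -0.00158522, -0.03068374]), 'opening': 0.08800675388824664}
```

View pics/scene0.png

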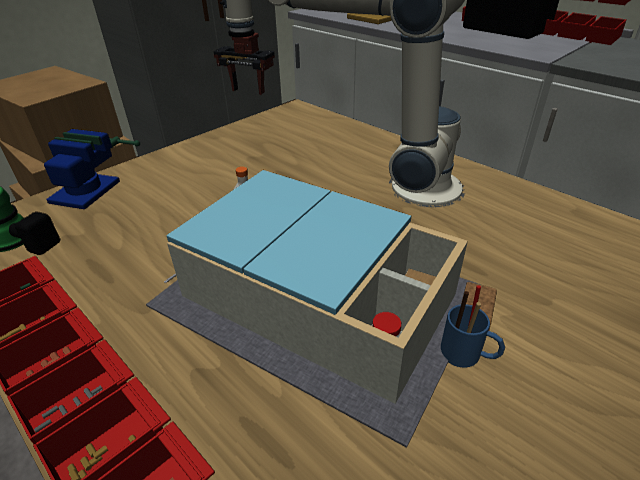

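View pics/top0.png

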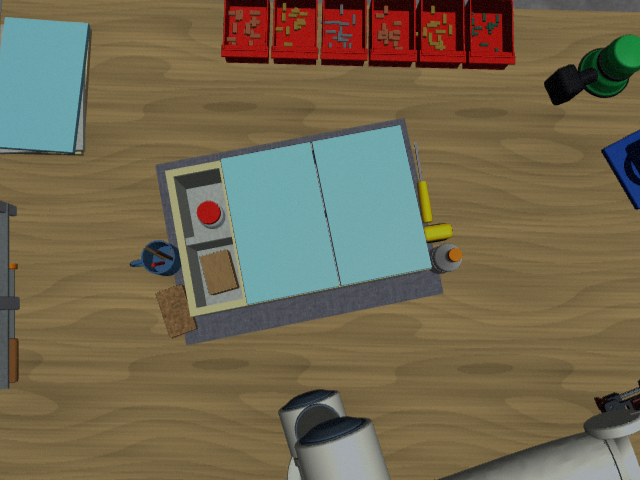

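The top view shows both doors shut, with the seam running from (313,141) to (340,286). The near end of the seam is at (340,286). Next I'll measure the cabinet pose.

```bash
cat > h.py <<'E'
import numpy as np,cv2
def cast(s,uv,z):
    uv=np.atleast_2d(uv).astype(float)
    d=np.c_[(uv[:,0]-s["cx"])/s["fx"],(uv[:,1]-s["cy"])/s["fy"],np.ones(len(uv))]@s["R"]
    c=-s["R"].T@s["t"]
    return c+d*((z-c[2])/d[:,2])[:,None]
def blue(f):
    h=cv2.cvtColor(np.ascontiguousarray(f),cv2.COLOR_RGB2HSV)
    return cv2.inRange(h,(88,60,110),(108,200,255))
E
python3 - <<'E'
from h import *
for n in("top","scene"):
    s=np.load(n+"0.npz"); m=blue(s["frame"]); 
    cs=[c for c in cv2.findContours(m,cv2.RETR_EXTERNAL,cv2.CHAIN_APPROX_NONE)[0] if cv2.contourArea(c)>3000]
    allp=[]
    for c in cs:
        print(n,cv2.contourArea(c),cv2.boundingRect(c))
        x,y,w,h=cv2.boundingRect(c)
        if x<120: continue
        p=cast(s,c[:,0],.177)[:,:2].astype(np.float32)
        allp.append(p)
        (a,b,t)=cv2.minAreaRect(p); print(" rect",np.round(a,4),np.round(b,4),t)
    p=np.vstack(allp); a,b,t=cv2.minAreaRect(p); print("ALL",a,b,t); print(cv2.boxPoints((a,b,t)))
    cv2.imwrite("pics/m_%s.png"%n,m)
s=np.load("top0.npz");print(cast(s,[[313.5,141],[340,286]],.177))
E
```

```text
top 13440.0 (221, 142, 118, 162)
 rect [0.5647 0.1338] [0.316  0.1961] 12.277170181274414
top 13154.0 (312, 125, 120, 160)
 rect [ 0.6072 -0.0615] [0.3159 0.1959] 12.266378402709961
top 10157.5 (0, 17, 88, 135)
ALL (0.5859624743461609, 0.03618265688419342) (0.31595394015312195, 0.3958609402179718) 12.276021957397461
[[ 0.38951343  0.19599807]
 [ 0.473682   -0.19081137]
 [ 0.7824115  -0.12363276]
 [ 0.69824296  0.26317668]]
scene 17300.5 (167, 170, 244, 139)
 rect [0.5874 0.0383] [0.3153 0.3943] 12.360474586486816
ALL (0.5874372720718384, 0.03830870985984802) (0.31529930233955383, 0.3943404257297516) 12.360474586486816
[[ 0.39123538  0.19716184]
 [ 0.47564843 -0.18803786]
 [ 0.7836392  -0.12054442]
 [ 0.69922614  0.2646553 ]]
[[0.740689   0.06335523 0.177     ]
 [0.42999909 0.00237577 0.177     ]]
```

Both views agree: the door centre is at about (0.5867, 0.037), the yaw is 12.3°, and the door faces are at the stated height. I'll close the fingers, turn the jaws along the seam so the footprint across it is 20 mm, and move above the left press point.

```bash
cat >> h.py <<'E'
a=np.radians(12.3); C=np.array([.5866,.0370])
def P(side):
    x,y=-.1255,.0215*side
    return C+[x*np.cos(a)-y*np.sin(a),x*np.sin(a)+y*np.cos(a)]
ORI=[180,0,102.3]
E
python3 - <<'E'
from station import r
from h import *
print(P(1),P(-1))
p=P(1)
r.grab(5)
r.servo_line([.2236,-.5568,.44],speed=.15)
r.reach([*p,.42],ORI)
r.wait(.3)
s=r.sense();print(s["clock"],s["joints"],s["tcp_pos"],s["orientation"],s["contact_force"],s["opening"])
for n in ("scene","top"): cv2.imwrite(f"pics/{n}1.png",r.snapshot(n)["frame"][:,:,::-1])
E
```

```text
[0.45940063 0.03127117] [ 0.46856093 -0.01074179]
4.3917 [-3.80339335e-01 -1.60400640e+01  8.88994122e+01 -1.68592090e-03
  1.07148230e+02 -1.26416547e+01] [0.45949247 0.03094581 0.41995433] [-1.79992253e+02 -8.65431109e-05  1.02260818e+02] [ 0.37900794 -0.13691161 -0.84624219] 0.0002554493475972816
```

View pics/scene1.png

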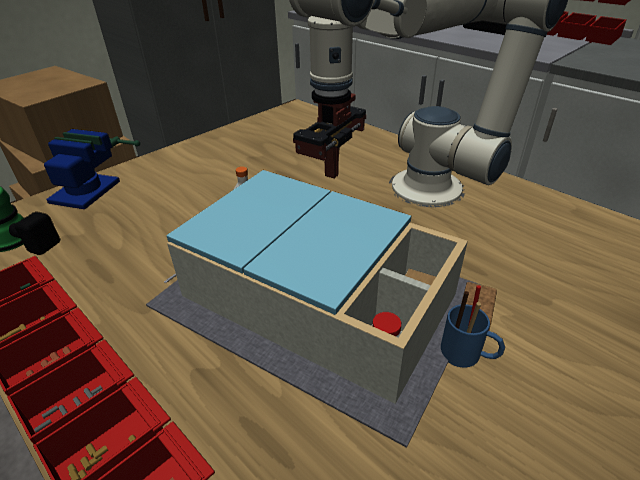

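The closed fingertips, at about (332,176) in the scene view, hang above the near seam corner of the left door. Next I'll press with force feedback.

```bash
cat >> h.py <<'E'
def press(r,side):
    p=P(side)
    r.servo_line([*p,.364],speed=.06); r.wait(.1)
    f0=np.mean([r.sense()["contact_force"][2] for _ in range(3)]); print("bias",f0)
    z=.3595
    zc=None
    while z>.350:
        r.servo_line([*p,z],speed=.02)
        s=r.sense(); f=s["contact_force"][2]-f0
        print(round(s["clock"],2),round(z,4),round(s["tcp_pos"][2],4),round(f,2))
        if zc is None and f>2.5: zc=s["tcp_pos"][2]
        if f>11 or (zc is not None and z<.359-.0045): break
        z-=.0006
    r.servo_line([*p,.425],speed=.07)
    print(r.sense()["clock"],r.sense()["contact_force"])
E
python3 - <<'E'
from station import r
from h import *
press(r,1)
r.wait(.4)
for n in ("scene","top"):
    s=r.snapshot(n); np.savez(n+"2.npz",**s); cv2.imwrite(f"pics/{n}2.png",s["frame"][:,:,::-1])
E
```

```text
bias -0.6761969329074341
6.05 0.3595 0.3593 0.05
6.3 0.3589 0.3591 2.0
6.55 0.3583 0.3587 5.07
6.8 0.3577 0.3578 5.33
7.05 0.3571 0.3571 5.72
7.3 0.3565 0.3566 5.31
7.55 0.3559 0.356 5.41
7.8 0.3553 0.3554 5.61
8.05 0.3547 0.355 6.91
8.3 0.3541 0.3549 9.61
9.4667 [ 0.07371024  0.66716766 -0.55622233]
```

View pics/scene2.png

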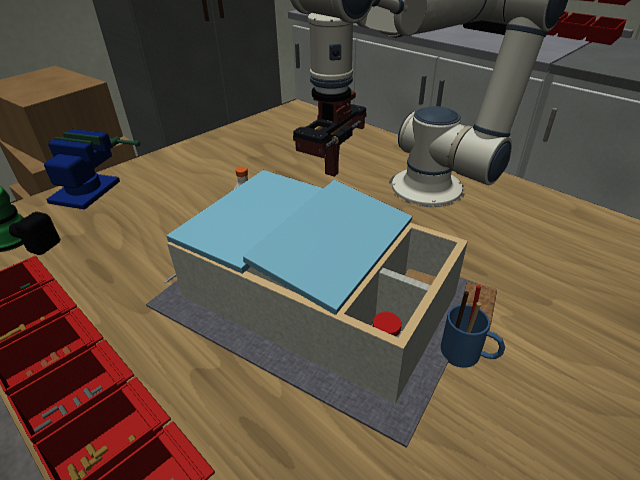

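The left door stands ajar (its raised free edge runs from about (247,262) to (334,182)), and the fingers are clear of it. Next is the right door.

```bash
python3 - <<'E'
from station import r
from h import *
p=P(1); q=P(-1)
r.servo_line([*p,.445],speed=.1)
r.servo_line([*q,.445],speed=.1)
press(r,-1)
r.servo_line([*q,.46],speed=.1)
r.wait(.8)
for n in ("scene","top"):
    s=r.snapshot(n); np.savez(n+"3.npz",**s); cv2.imwrite(f"pics/{n}3.png",s["frame"][:,:,::-1])
print(r.sense()["clock"])
E
```

```text
bias 0.5420812123200069
12.88 0.3595 0.3593 -1.48
13.12 0.3589 0.3592 1.25
13.38 0.3583 0.3587 3.16
13.62 0.3577 0.3578 4.21
13.88 0.3571 0.3572 4.78
14.12 0.3565 0.3566 4.17
14.38 0.3559 0.3561 3.72
14.62 0.3553 0.3555 4.57
14.88 0.3547 0.3549 5.1
15.12 0.3541 0.3549 6.93
16.2917 [-0.59716912 -0.64479017 -0.32716175]
17.6917
```

View pics/scene3.png

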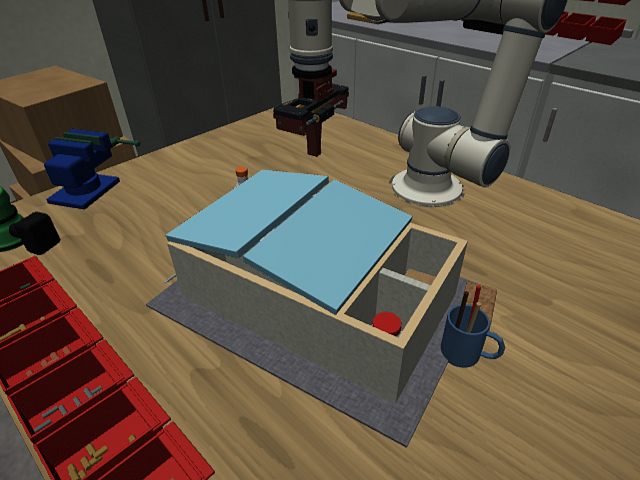

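View pics/top3.png

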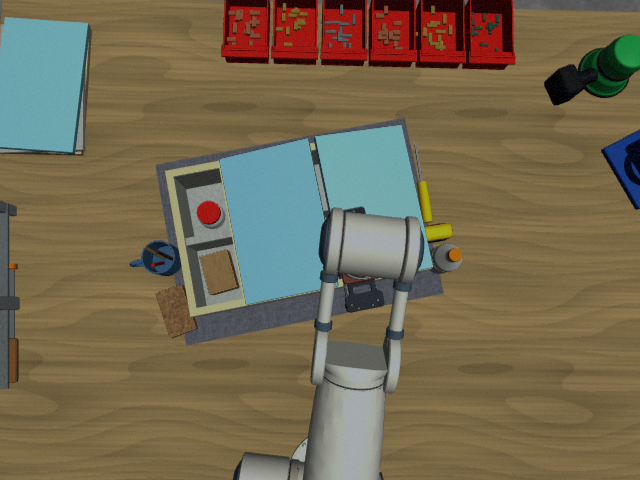

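Both doors stand ajar, the arm touches nothing, and the loose items are where they were. I'll check quickly that the doors have settled and estimate their angles from the far free corners, then hand in.

```bash
python3 - <<'E'
from station import r
from h import *
r.wait(.5)
s=r.snapshot("scene"); o=np.load("scene3.npz")
d=cv2.absdiff(s["frame"],o["frame"]).max(2); print("moved px",(d>25).sum())
cv2.imwrite("pics/crop.png",cv2.resize(s["frame"][160:310,160:420,::-1],None,fx=3,fy=3))
# project predicted far free upper corners for angles
ex=np.array([np.cos(a),np.sin(a),0]);ey=np.array([-np.sin(a),np.cos(a),0])
for side in(1,-1):
  for t in(0,.14,.17,.2):
    X=np.r_[C,.177]+.1585*ex+side*ey*(.1985-.197*np.cos(t))+[0,0,.197*np.sin(t)]
    c=s["R"]@X+s["t"]; u=s["fx"]*c[0]/c[2]+s["cx"];v=s["fy"]*c[1]/c[2]+s["cy"]
    print(side,t,round(u,1),round(v,1),"crop",round((u-160)*3),round((v-160)*3))
print(r.sense()["clock"])
E
```

```text
moved px 13
1 0 241.8 268.4 crop 246 325
1 0.14 240.7 257.1 crop 242 291
1 0.17 240.7 254.7 crop 242 284
1 0.2 240.8 252.4 crop 242 277
-1 0 240.6 267.8 crop 242 323
-1 0.14 237.8 255.8 crop 233 287
-1 0.17 237.0 253.1 crop 231 279
-1 0.2 236.1 250.4 crop 228 271
18.2417
```

View pics/crop.png

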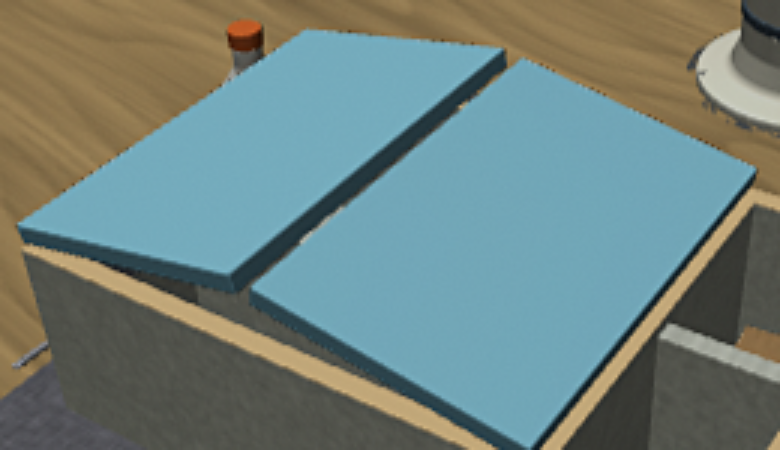

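The far upper free corners sit at about crop (250,289) on the left door and (231,275) on the right. That puts the left door at about 0.15 rad and the right at about 0.18 rad. Neither door is moving.

```bash
python3 -c "
from station import r
print(r.hand_in(), r.sense()['clock'])"
```

```text
the job is handed in; nothing more can be done
the job is handed in; nothing more can be done
```

I pressed the left door and then the right over their latches with closed fingertips, and both now stand ajar on their springs. The job was handed in at about 18 s, well inside the 35 s limit.

- **Pressing:** Each door took about 5 N on the way down and then came up against its stop, about 4 mm below flush. Peak force was under 10 N. After each press I backed straight off.
- **Door angles:** Checked against the far free corners in the scene view, the left door is at roughly 0.15 rad and the right at roughly 0.18 rad. Both are within the 0.14 to 0.20 range. These are read by eye to within a few pixels, and the left corner lay a few pixels to the side of where I expected it.
- **Settled and clear:** Two pictures about half a second apart showed no door movement. The fingertips were about 100 mm above the shut-door level and touching nothing.
- **Other items:** Everything on the bench and in the pigeonholes that I could see looked unmoved.

No check failed.

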